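# Move the sample row to the other rack in reverse order

## Robot

A 7-joint arm with a two-finger parallel gripper is mounted at the origin on a cart in front of the work surface, level with it; the furniture and walls round the work are solid. World frame = base frame: x ahead of the robot, y to its left, z up, the work surface at z = 0. Lengths are in m, angles in rad, forces in N, time in s.
With the tool pointing down it reaches from about 0.425 to 0.925 m from the base axis. Payload 6.8 kg.
Tool frame: the origin (TCP) lies on the mounting face of the last link; the fingertips stand 173 mm ahead of it and the grasp point (between the pads) lies 155 mm ahead of it; y points along the fingers, x is the direction in which the jaws open and shut, and the axes are right-handed (so a half turn about y gives the same grasp; the last joint's range is limited). The gripper opens to 85 mm and grips with 20 to 120 N. Pads are 22 mm wide; open, the fingers measure 114 mm over their backs; the gripper's body (76 mm by 85 mm) begins 54 mm behind the grasp point. The pads swing forward as they close: fully open they stand 13 mm farther back than shut.
Start: joints at [1.03, 0.477, 0.022, 1.555, -0.011, 1.109, -0.083], TCP at [0.283, -0.613, 0.405] pointing down, gripper open.
Joint ranges: [-2.96, 2.96], [-0.34, 2.1], [-1.41, 1.46], [0.24, 2.44], [-1.37, 4.51], [0.17, 1.92], [-2.96, 2.96]. Speed limits (rad/s): [2.39, 2.39, 3.14, 3.14, 3.14, 3.14, 3.14].

## Interface

Orientations are given as a rotation vector (axis times angle).
In Python, from bench import r gives the robot as it stands.
- The arm moves only by the tool step_arm, never from a script. Its arguments are lists of equal length, an entry for each row: "xyz": the shift along the tool's x, y, z scaled (see below), a list of three; "rotation": the turn, a rotation vector about the tool's x, y, z scaled (see below), a list of three. A call has 1 to 20 rows; each row is the pose to reach, as a shift and turn from the pose measured when the call began, along the tool's axes at that moment; what a row does not reach only later rows make up. The controller multiplies each number of a shift by 30 cm and each number of a turn by 90 degrees. A row lasts 1/8 s, in which the tool goes at most 62.5 mm and 10.7 degrees, less where a joint would pass 70% of its speed; a pose out of reach is approached as far as the arm can. A call with a number of a shift or a turn outside -1 to 1 is refused whole. A call with a gripper value outside its range is refused whole. "grip" is the closure, from 0 (fully open) to 1 (shut), set as the call begins (left out, the last holds). The fingers move at their own pace and stop on an object; "force" is the grip in N (left out, the last holds). Time passes only in rows, so rows that repeat a pose let the fingers close. It gives the time, the measured TCP pose, the force and the opening at its end, in the units of the state.
- r.get_obs(): the state, without advancing time (a new reading comes with each control period).
- r.grab_frame(name): name is "side" or "top" or "wrist"; returns a dict with "pixels" (480x640x3 uint8, red, green, blue), "fx", "fy", "cx", "cy" (pixels), "dist_coeffs" ([k1, k2, p1, p2, k3] as OpenCV has them; the pictures are not rectified), "position" and "attitude" of the camera in the world; the wrist camera has in their place "mount" (4x4, takes a point from camera to tool coordinates, whose origin is the TCP and whose axes are the tool frame's). Camera axes: x right, y down, z forward; pixel columns grow to the right and rows downward; lengths in m; the calibration is good to about 2 mm. A picture is of the moment at which its call begins: read the wrist's pose just before it. There is no depth.
- r.hand_in(): hands the job in, once; it reports no verdict.
The state is a dict: "clock": time; "joints": joint angles; "qvel": joint speeds; "tau": joint torques, N m; "tcp_pos": TCP position; "orientation": TCP orientation; "contact_force": force on the tool from outside, world axes, zero at the start; "moment": the same for the moment, N m; "grip_width": finger opening in m.
Only numpy, scipy, OpenCV 4.12 (cv2) and the standard library are available. Lean on these libraries where they do the work, as an engineer would, in place of code of your own. Each camera call takes 0.05 s, during which the arm holds its last target.

## Task

Move the four containers from the full rack into the empty rack in reverse order: the one that stands nearest the handle of the full rack goes into the pocket farthest from the handle of the empty rack, and so on along the row. Keep every container upright on the way and leave each standing near the middle of its pocket, on the pocket floor.

Things in the scene. Friction and masses are not known exactly. Their poses are not given: they have to be found in the camera images.
- rack_full: Full rack: grey, 308 mm long (own x), fixed, holds the four containers, one a pocket, any order. Origin: on the worktop under the row's middle. Pocket centres at own y 0, x -114, -38, 38, 114 mm; floors 10 mm up. A steel handle 48 mm high crosses the +x end, which points away from the robot (yaw within 0.2 rad). Flat ledge with four white tiles along the +y side (y 40 to 68 mm), 10 mm high.
- rack_empty: Empty rack: the same rack (same size, origin, pocket centres, axes, handle at +x, away from the robot), fixed, with empty pockets and no tiles. In both racks a pocket is 72 mm (x) by 76 mm (y) inside, its floor 10 mm over the worktop, between ridges 4 mm thick with tops 18 mm over the worktop.
- bottle_white: white plastic bottle with a red screw cap, round, 49 mm in diameter up to about 75 mm, 100 mm high with the 31 mm cap (cap from 84 mm up); about 0.09 kg. Plain side grip from above 60 mm over its foot. Loose, stands upright; origin: centre of its underside, own z up.
- bottle_brown: larger of the two brown plastic bottles, with a black screw cap, round, 40 mm in diameter up to about 60 mm, 82 mm high with the 26 mm cap; about 0.06 kg. Plain side grip from above 48 mm over its foot. Loose, stands upright; origin: centre of its underside, own z up.
- vial: small clear glass vial with a ribbed black cap, round, 24 mm in diameter, 58 mm high; the cap is 26 mm wide from 44 mm up; about 0.03 kg. Grip it 40 to 48 mm over its foot. Loose, stands upright; origin: centre of its underside, own z up.
- bottle_small: small brown plastic bottle with a black screw cap, like the brown bottle but smaller: round, 33 mm in diameter up to about 54 mm, 75 mm high with the 22 mm cap; about 0.04 kg. Plain side grip from above 44 mm over its foot. Loose, stands upright; origin: centre of its underside, own z up.
- tile_bottle_white: Blank white tile, 34 x 16 x 3 mm, fixed flat on the full rack's ledge beside the pocket where the white bottle stood at the start, 53 mm from that pocket's centre along the rack's +y. Origin: centre of underside. Only records that place; not to be handled. The four tiles look alike.
- tile_bottle_brown: Blank white tile, 34 x 16 x 3 mm, fixed flat on the full rack's ledge beside the pocket where the larger brown bottle stood at the start, 53 mm from that pocket's centre along the rack's +y. Origin: centre of underside. Only records that place; not to be handled. The four tiles look alike.
- tile_vial: Blank white tile, 34 x 16 x 3 mm, fixed flat on the full rack's ledge beside the pocket where the vial stood at the start, 53 mm from that pocket's centre along the rack's +y. Origin: centre of underside. Only records that place; not to be handled. The four tiles look alike.
- tile_bottle_small: Blank white tile, 34 x 16 x 3 mm, fixed flat on the full rack's ledge beside the pocket where the small brown bottle stood at the start, 53 mm from that pocket's centre along the rack's +y. Origin: centre of underside. Only records that place; not to be handled. The four tiles look alike.
There are look-alikes about, which are no part of the job. What is shaped like the bottle_small but purple or yellow is not meant.

How it is judged:
At the end, for the whole second after the job is handed in: Each container stands upright (0.08 rad) and at rest on a pocket floor of the empty rack (within 4 mm of floor height), within 14 mm of the pocket centre along and across the rack, in the mirrored pocket: counted from the handles, 1st to 4th, 2nd to 3rd, 3rd to 2nd, 4th to 1st (((x of tile_bottle_white in the frame of rack_full between -0.134 and -0.094 m and x of bottle_white in the frame of rack_empty between 0.1 and 0.128 m) or (x of tile_bottle_white in the frame of rack_full between -0.058 and -0.018 m and x of bottle_white in the frame of rack_empty between 0.024 and 0.052 m) or (x of tile_bottle_white in the frame of rack_full between 0.018 and 0.058 m and x of bottle_white in the frame of rack_empty between -0.052 and -0.024 m) or (x of tile_bottle_white in the frame of rack_full between 0.094 and 0.134 m and x of bottle_white in the frame of rack_empty between -0.128 and -0.1 m)) and y of bottle_white in the frame of rack_empty between -0.014 and 0.014 m and z of bottle_white in the frame of rack_empty between 0.006 and 0.014 m and angle between each of bottle_white, bottle_brown, vial, bottle_small's own z axis and vertical below 0.08 rad and linear speed of each of bottle_white, bottle_brown, vial, bottle_small below 0.02 m/s and ((x of tile_bottle_brown in the frame of rack_full between -0.134 and -0.094 m and x of bottle_brown in the frame of rack_empty between 0.1 and 0.128 m) or (x of tile_bottle_brown in the frame of rack_full between -0.058 and -0.018 m and x of bottle_brown in the frame of rack_empty between 0.024 and 0.052 m) or (x of tile_bottle_brown in the frame of rack_full between 0.018 and 0.058 m and x of bottle_brown in the frame of rack_empty between -0.052 and -0.024 m) or (x of tile_bottle_brown in the frame of rack_full between 0.094 and 0.134 m and x of bottle_brown in the frame of rack_empty between -0.128 and -0.1 m)) and y of bottle_brown in the frame of rack_empty between -0.014 and 0.014 m and z of bottle_brown in the frame of rack_empty between 0.006 and 0.014 m and ((x of tile_vial in the frame of rack_full between -0.134 and -0.094 m and x of vial in the frame of rack_empty between 0.1 and 0.128 m) or (x of tile_vial in the frame of rack_full between -0.058 and -0.018 m and x of vial in the frame of rack_empty between 0.024 and 0.052 m) or (x of tile_vial in the frame of rack_full between 0.018 and 0.058 m and x of vial in the frame of rack_empty between -0.052 and -0.024 m) or (x of tile_vial in the frame of rack_full between 0.094 and 0.134 m and x of vial in the frame of rack_empty between -0.128 and -0.1 m)) and y of vial in the frame of rack_empty between -0.014 and 0.014 m and z of vial in the frame of rack_empty between 0.006 and 0.014 m and ((x of tile_bottle_small in the frame of rack_full between -0.134 and -0.094 m and x of bottle_small in the frame of rack_empty between 0.1 and 0.128 m) or (x of tile_bottle_small in the frame of rack_full between -0.058 and -0.018 m and x of bottle_small in the frame of rack_empty between 0.024 and 0.052 m) or (x of tile_bottle_small in the frame of rack_full between 0.018 and 0.058 m and x of bottle_small in the frame of rack_empty between -0.052 and -0.024 m) or (x of tile_bottle_small in the frame of rack_full between 0.094 and 0.134 m and x of bottle_small in the frame of rack_empty between -0.128 and -0.1 m)) and y of bottle_small in the frame of rack_empty between -0.014 and 0.014 m and z of bottle_small in the frame of rack_empty between 0.006 and 0.014 m); the robot touches nothing.
It fails at once if a container is tipped over (more than 0.6 rad from upright) (angle between any of bottle_white, bottle_brown, vial, bottle_small's own z axis and vertical above 0.6 rad).
It also fails if it takes over 112 s, if anything falls off the work surface, if the arm or the gripper's body presses on something with over 40 N, if the wrist force passes 120 N, or if a joint passes its speed limit or range.

## Working session

There is one attempt and no reset: what is moved stays moved. The work goes in short steps, Python scripts to look and compute and a tool call to move; the robot and the scene stay as the last step left them, time stands still between calls to the robot, and variables do not carry over. Pictures are saved under pics/ and viewed, and the job is handed in when it is done.

Besides the shell and the picture viewer there is one more tool, called after ">>>" as a command line: name --argument value ..., lists and objects as JSON in quotes. step_arm: Moves the arm, as the interface text tells. Its arguments: {"type":"object","properties":{"xyz":{"type":"array"},"rotation":{"type":"array"},"grip":{"type":"number"},"force":{"type":"number"}},"required":["xyz","rotation"]}

```bash
ls; mkdir -p pics; python3 - <<'E'
from bench import r
import cv2
o=r.get_obs()
print(o)
for n in ("top","side","wrist"):
    f=r.grab_frame(n)
    cv2.imwrite(f"pics/a_{n}.png",f["pixels"][:,:,::-1])
    print(n,{k:v for k,v in f.items() if k!="pixels"})
E
```

```text
pics
{'clock': 0.0, 'joints': array([ 1.02990794,  0.47784186,  0.02234768,  1.55650578, -0.011503  ,
        1.10931736, -0.08312638]), 'qvel': array([ 0.00044759, -0.00123211, -0.0013663 , -0.00053654,  0.00053019,
        0.00035786,  0.0014259 ]), 'tau': array([ 5.70151201e-05, -5.96451473e+01,  1.60804119e+00, -2.81203669e+01,
        1.24868556e-02,  9.18611535e-03,  9.07763592e-06]), 'tcp_pos': array([ 0.28297706, -0.61249691,  0.40367463]), 'orientation': array([-1.3824609 ,  0.88607488, -0.88326277]), 'contact_force': array([-0.68661827, -0.05416237,  0.32422463]), 'moment': array([-0.03758771, -0.01519608,  0.08158646]), 'grip_width': 0.08521400884041411}
top {'fx': 462.26398984820327, 'fy': 462.26398984820327, 'cx': 322.5185474361217, 'cy': 238.98880340198568, 'dist_coeffs': array([-0.09127112,  0.        ,  0.        ,  0.        ,  0.        ]), 'position': array([0.41198167, 0.04655873, 0.95608431]), 'attitude': array([-2.11031904,  2.13214179, -0.19818202])}
side {'fx': 476.2730217423685, 'fy': 476.2730217423685, 'cx': 322.2319421352842, 'cy': 238.60674634854823, 'dist_coeffs': array([-0.06620825,  0.        ,  0.        ,  0.        ,  0.        ]), 'position': array([0.14545049, 0.82333199, 0.45671107]), 'attitude': array([-0.5783674,  2.3800727, -1.4850643])}
wrist {'fx': 370.9265841930323, 'fy': 370.9265841930323, 'cx': 316.6971471806684, 'cy': 235.91879848238673, 'dist_coeffs': array([-0.05338455,  0.        ,  0.        ,  0.        ,  0.        ]), 'mount': array([[ 9.99999663e-01,  5.02334493e-04,  6.49311861e-04,
        -1.01908343e-04],
       [-4.66645475e-04, -3.02908752e-01,  9.53019449e-01,
         3.11259679e-02],
       [ 6.75416787e-04, -9.53019431e-01, -3.02908415e-01,
         7.85967098e-02],
       [ 0.00000000e+00,  0.00000000e+00,  0.00000000e+00,
         1.00000000e+00]])}
```

View pics/a_top.png

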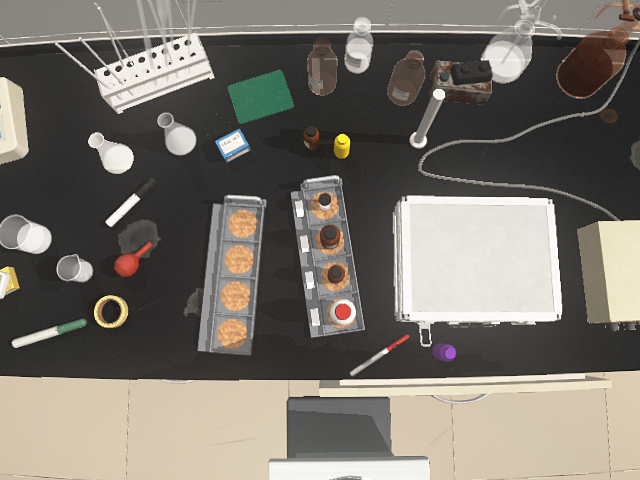

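View pics/a_side.png

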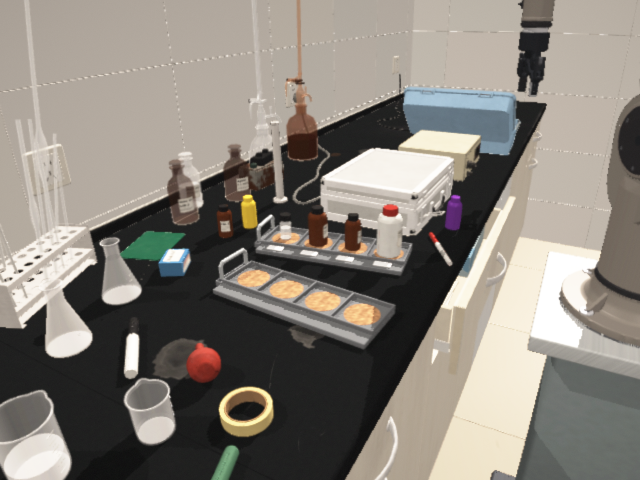

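View pics/a_wrist.png

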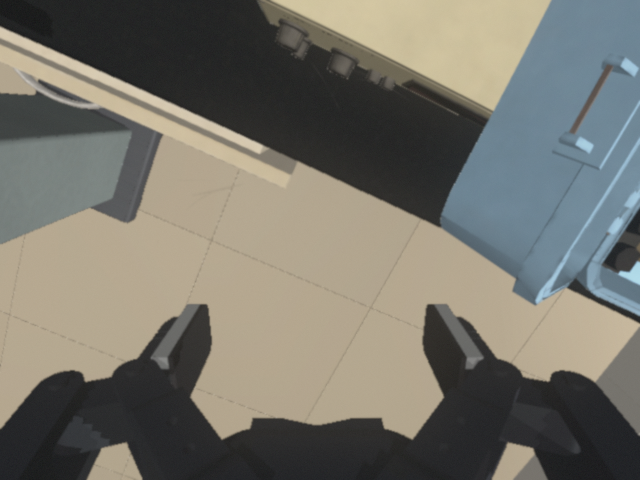

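```bash
cat > h.py <<'E'
import numpy as np, cv2
from scipy.spatial.transform import Rotation as R
def cam(f,obs=None):
    K=np.array([[f['fx'],0,f['cx']],[0,f['fy'],f['cy']],[0,0,1.]])
    if 'mount' in f:
        T=np.eye(4);T[:3,:3]=R.from_rotvec(obs['orientation']).as_matrix();T[:3,3]=obs['tcp_pos']
        M=T@f['mount'];Rc=M[:3,:3];p=M[:3,3]
    else: Rc=R.from_rotvec(f['attitude']).as_matrix();p=np.array(f['position'])
    return K,np.array(f['dist_coeffs']),Rc,p
def back(c,uv,z):
    K,d,Rc,p=c
    n=cv2.undistortPoints(np.array(uv,float).reshape(-1,1,2),K,d).reshape(-1,2)
    ray=np.c_[n,np.ones(len(n))]@Rc.T
    return p+ray*((np.asarray(z)-p[2])/ray[:,2])[:,None]
def proj(c,P):
    K,d,Rc,p=c
    rv=cv2.Rodrigues(Rc.T)[0]
    return cv2.projectPoints(np.array(P,float).reshape(-1,1,3),rv,-Rc.T@p,K,d)[0].reshape(-1,2)
E
python3 - <<'E'
from h import *
o=[-1.3824609 ,  0.88607488, -0.88326277]
print(R.from_rotvec(o).as_matrix().round(3))
print(R.from_rotvec([-2.11031904,  2.13214179, -0.19818202]).as_matrix().round(3))
a=cv2.imread('pics/a_top.png')
print(a.shape)
E
```

```text
[[ 0.419 -0.001  0.908]
 [-0.908  0.002  0.419]
 [-0.002 -1.    -0.   ]]
[[-0.01  -0.982  0.188]
 [-1.     0.01   0.001]
 [-0.003 -0.188 -0.982]]
(480, 640, 3)
```

```bash
python3 - <<'E'
import cv2
a=cv2.imread('pics/a_top.png')
for n,(x0,y0,x1,y1) in {'emp':(190,185,280,365),'ful':(280,165,380,345)}.items():
    c=a[y0:y1,x0:x1]; cv2.imwrite(f'pics/c_{n}.png',cv2.resize(c[:95],None,fx=6,fy=6,interpolation=cv2.INTER_CUBIC)); cv2.imwrite(f'pics/d_{n}.png',cv2.resize(c[90:],None,fx=6,fy=6,interpolation=cv2.INTER_CUBIC))
E
```

```text
(no output)
```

View pics/c_emp.png

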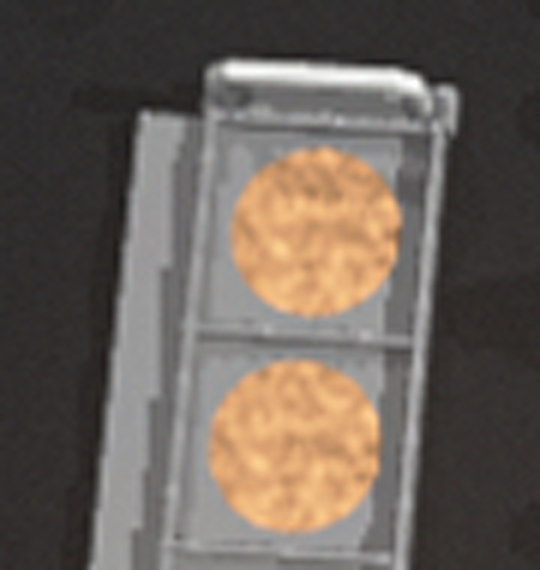

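View pics/d_emp.png

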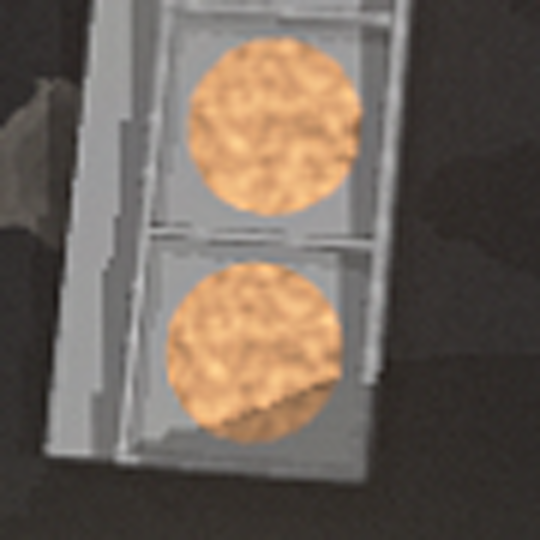

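View pics/c_ful.png

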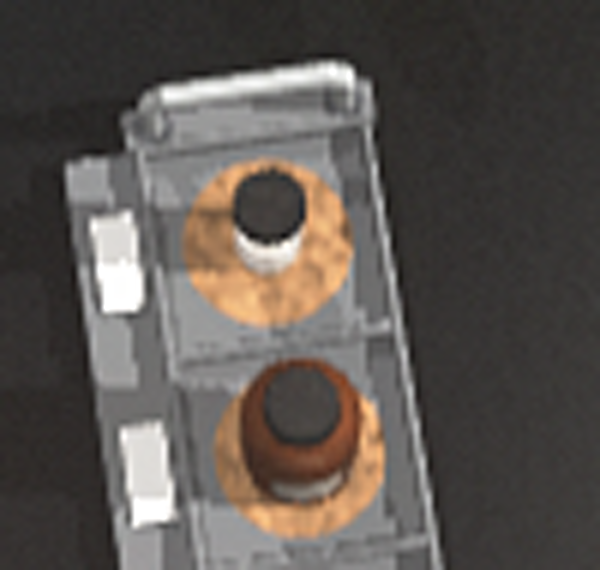

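View pics/d_ful.png

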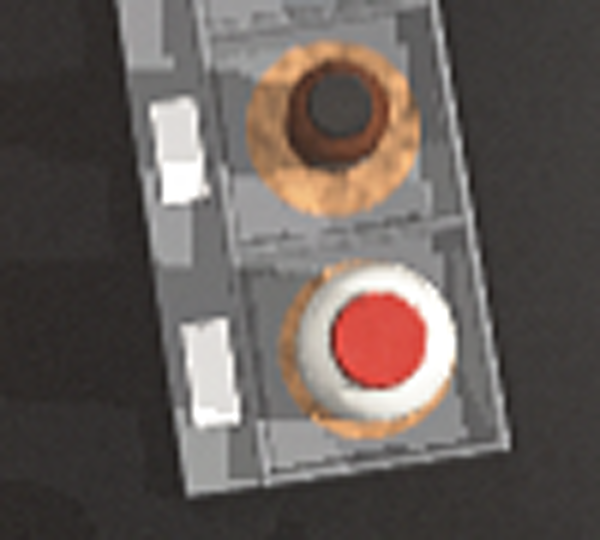

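```bash
cat > m1.py <<'E'
from h import *
import pickle
f=dict(fx=462.26398984820327,fy=462.26398984820327,cx=322.5185474361217,cy=238.98880340198568,dist_coeffs=[-0.09127112,0,0,0,0],position=[0.41198167,0.04655873,0.95608431],attitude=[-2.11031904,2.13214179,-0.19818202])
c=cam(f)
def px(l,ox,oy): return (np.array(l,float)+.5)/6-.5+[ox,oy]
E1=np.r_[px([(316,232),(295,447)],190,185),px([(276,126),(254,353)],190,275)]
F1=np.r_[px([(268,242),(300,452)],280,165),px([(334,129),(369,349)],280,255)]
T1=np.r_[px([(118,262),(148,473)],280,165),px([(180,150),(211,372)],280,255)]
C1=np.r_[px([(269,206),(303,403)],280,165),px([(339,103),(380,340)],280,255)]
def fit(P,x,y):
    # P ~ o + R [x,y]
    s=np.c_[x,np.full(4,y)]
    pm=P.mean(0);sm=s.mean(0);H=(s-sm).T@(P-pm)
    a=np.arctan2(H[0,1]-H[1,0],H[0,0]+H[1,1]);Rm=np.array([[np.cos(a),-np.sin(a)],[np.sin(a),np.cos(a)]])
    o=pm-Rm@sm;return o,a,P-(s@Rm.T+o)
X=np.array([.114,.038,-.038,-.114])
for n,u,z,y in (('E',E1,.011,0),('F',F1,.011,0),('T',T1,.013,.053)):
    P=back(c,u,z)[:,:2];o,a,res=fit(P,X,y);print(n,o.round(4),round(a,4));print(P.round(4).tolist(),(res*1000).round(1).tolist())
print('caps',back(c,C1,np.array([.068,.092,.085,.110])).round(4).tolist())
E
python3 m1.py
```

```text
E [0.5143 0.2245] -0.0714
[[0.628, 0.2164], [0.552, 0.222], [0.4766, 0.2269], [0.4004, 0.2329]] [[0.0, 0.0], [-0.2, 0.2], [0.3, -0.4], [-0.2, 0.2]]
F [0.5528 0.0279] 0.1395
[[0.6658, 0.0436], [0.5904, 0.0333], [0.5148, 0.0227], [0.4401, 0.0119]] [[0.1, -0.1], [0.0, 0.2], [-0.3, 0.1], [0.2, -0.1]]
T [0.5529 0.0282] 0.1373
[[0.6586, 0.0963], [0.5832, 0.086], [0.508, 0.0753], [0.4329, 0.0653]] [[-0.0, 0.0], [-0.1, 0.1], [-0.1, -0.2], [0.2, 0.1]]
caps [[0.6628, 0.0433, 0.068], [0.591, 0.0333, 0.092], [0.515, 0.0228, 0.085], [0.4398, 0.0122, 0.11]]
```

>>> step_arm --xyz '[[0,-0.2,0],[-0.1,-0.33,0.15],[-0.25,-0.33,0.35],[-0.4,-0.33,0.55],[-0.5,-0.33,0.75],[-0.6,-0.33,0.9],[-0.7,-0.33,1.0],[-0.7,-0.33,1.0]]' --rotation '[[0,0,0],[0,0.05,0],[0,0.1,0],[0,0.15,0],[0,0.187,0],[0,0.187,0],[0,0.187,0],[0,0.187,0]]' --grip 0

```text
clock: 1.15
tcp_pos: [0.4699, -0.2908, 0.5032]
orientation: [-1.273, 1.1, -1.097]
contact_force: [-0.3, -0.7, 0.2]
grip_width: 0.0853
```

```bash
cat >> h.py <<'E'
OE,AE=np.array([.5143,.2245]),-.0714
OF,AF=np.array([.5528,.0281]),.1385
def pocket(o,a,x,y=0): return o+np.array([np.cos(a)*x-np.sin(a)*y,np.sin(a)*x+np.cos(a)*y])
def go(obs,xy,gz,yaw,gp=.155):
    """rows' numbers to bring grasp point to xy,gz with tool z heading yaw, tool y down"""
    Rc=R.from_rotvec(obs['orientation']).as_matrix()
    c,s=np.cos(yaw),np.sin(yaw)
    Rt=np.array([[s,0,c],[-c,0,s],[0,-1,0]])
    t=np.array([xy[0],xy[1],gz+gp])
    return (Rc.T@(t-obs['tcp_pos'])/.3).round(3),(R.from_matrix(Rc.T@Rt).as_rotvec()/(np.pi/2)).round(3)
E
python3 - <<'E'
from h import *
from bench import r
o=r.get_obs();print(o['clock'],o['tcp_pos'],o['joints'].round(2))
p=pocket(OF,AF,.114);print(p)
print(go(o,p,.17,AF))
E
```

```text
1.15 [ 0.46991012 -0.29080632  0.50316427] [ 0.53  0.2  -0.11  1.72  0.02  1.23 -1.  ]
[0.66570836 0.04383857]
(array([-1.005,  0.598,  0.81 ]), array([-0.   ,  0.006, -0.002]))
```

>>> step_arm --xyz '[[-0.15,0.05,0.12],[-0.3,0.15,0.24],[-0.45,0.25,0.37],[-0.6,0.35,0.5],[-0.75,0.45,0.62],[-0.9,0.55,0.72],[-1.0,0.59,0.79],[-1.0,0.59,0.8],[-1.0,0.59,0.8]]' --rotation '[[0,0,0],[0,0,0],[0,0.006,0],[0,0.006,0],[0,0.006,0],[0,0.006,0],[0,0.006,0],[0,0.006,-0.002],[0,0.006,-0.002]]'

```text
clock: 2.28
tcp_pos: [0.663, 0.0407, 0.3268]
orientation: [-1.272, 1.106, -1.107]
contact_force: [-0.0, 0.3, -0.2]
grip_width: 0.0854
```

```bash
python3 - <<'E'
from h import *
from bench import r
o=r.get_obs();print(o['clock'],o['tcp_pos'],o['joints'].round(2))
f=r.grab_frame('wrist');im=f['pixels'][:,:,::-1].copy()
c=cam(f,o)
P=[[.6628,.0433,.068],[.6628,.0433,.010],[.591,.0333,.092],[.515,.0228,.085]]
for u in proj(c,P): cv2.drawMarker(im,tuple(int(round(v)) for v in u),(0,255,0),cv2.MARKER_CROSS,12,1)
cv2.imwrite('pics/w1.png',im)
print(proj(c,P).round(1).tolist())
for z in (.054,.17): print(go(o,[.6628,.0433],z,AF))
E
```

```text
2.275 [0.66302804 0.04068977 0.32684694] [ 0.01  0.55 -0.24  1.64  0.15  0.97 -1.71]
[[312.6, 244.7], [313.3, 221.0], [312.6, 362.0], [312.9, 442.7]]
(array([-0.009,  0.393,  0.001]), array([ 0.   , -0.   ,  0.001]))
(array([-0.009,  0.006,  0.   ]), array([ 0.   , -0.   ,  0.001]))
```

View pics/w1.png

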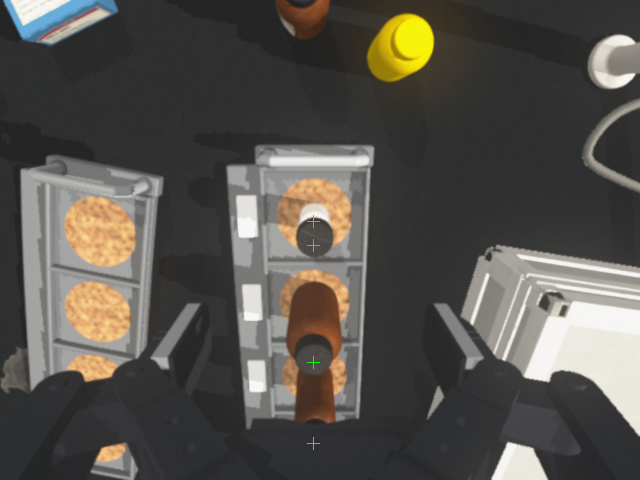

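```bash
python3 - <<'E'
from h import *
from bench import r
o=r.get_obs()
f=r.grab_frame('wrist');im=f['pixels'][:,:,::-1].copy();c=cam(f,o)
cv2.imwrite('pics/w1c.png',cv2.resize(im[140:400,210:400],None,fx=3,fy=3,interpolation=cv2.INTER_CUBIC)[:600*2][:780])
for x in (.114,.038,-.038): print('F',proj(c,[[*pocket(OF,AF,x),.01]]).round(1), 'E',proj(c,[[*pocket(OE,AE,x),.01]]).round(1))
for x in (.114,.038,-.038): print('T',proj(c,[[*pocket(OF,AF,x,.053),.013]]).round(1))
E
python3 -c "
import cv2
a=cv2.imread('pics/w1c.png');cv2.imwrite('pics/w1d.png',a[:600])"
```

```text
F [[312.1 217.2]] E [[ 98.4 233.7]]
F [[312.5 302.8]] E [[ 96.4 313.7]]
F [[312.9 376. ]] E [[ 95.7 382.2]]
T [[245.  218.3]]
T [[250.4 304.4]]
T [[255.4 378. ]]
```

View pics/w1d.png

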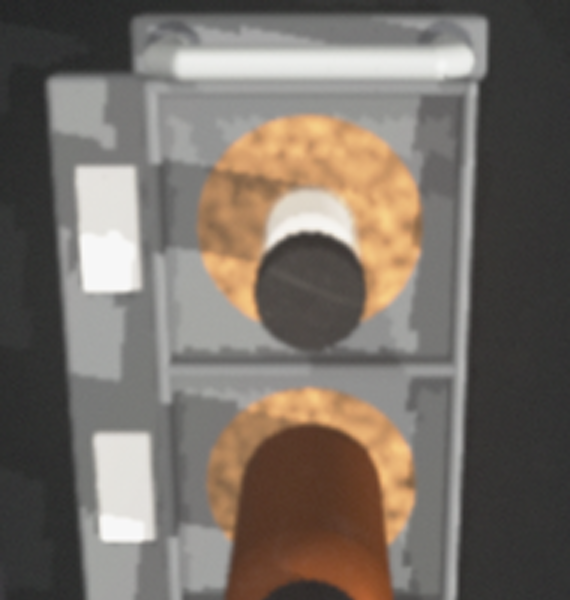

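>>> step_arm --xyz '[[-0.005,0.1,0.003],[-0.009,0.22,0.005],[-0.009,0.33,0.005],[-0.009,0.385,0.005],[-0.009,0.395,0.005],[-0.009,0.395,0.005]]' --rotation '[[0,0,0],[0,0,0.001],[0,0,0.001],[0,0,0.001],[0,0,0.001],[0,0,0.001]]'

```text
clock: 3.12
tcp_pos: [0.6646, 0.042, 0.2103]
orientation: [-1.268, 1.107, -1.11]
contact_force: [-0.0, 0.2, 0.4]
grip_width: 0.0857
```

```bash
cat > look.py <<'E'
from h import *
from bench import r
import sys
o=r.get_obs();print(o['clock'],o['tcp_pos'].round(4),o['contact_force'].round(1),o['grip_width'].round(4))
for n in sys.argv[2:]:
    f=r.grab_frame(n);cv2.imwrite(f'pics/{sys.argv[1]}_{n}.png',f['pixels'][:,:,::-1])
E
python3 look.py g1 wrist side
```

```text
Traceback (most recent call last):
  File "look.py", line 4, in <module>
    o=r.get_obs();print(o['clock'],o['tcp_pos'].round(4),o['contact_force'].round(1),o['grip_width'].round(4))
                                                                                     ^^^^^^^^^^^^^^^^^^^^^
AttributeError: 'float' object has no attribute 'round'
```

```bash
sed -i "s/o\['grip_width'\].round(4)/round(o['grip_width'],4)/" look.py; python3 look.py g1 wrist side; python3 -c "
import cv2
a=cv2.imread('pics/g1_side.png');cv2.imwrite('pics/g1s.png',cv2.resize(a[120:320,200:460],None,fx=3,fy=3,interpolation=cv2.INTER_CUBIC))"
```

```text
3.125 [0.6646 0.042  0.2103] [-0.   0.2  0.4] 0.0857
```

View pics/g1_wrist.png

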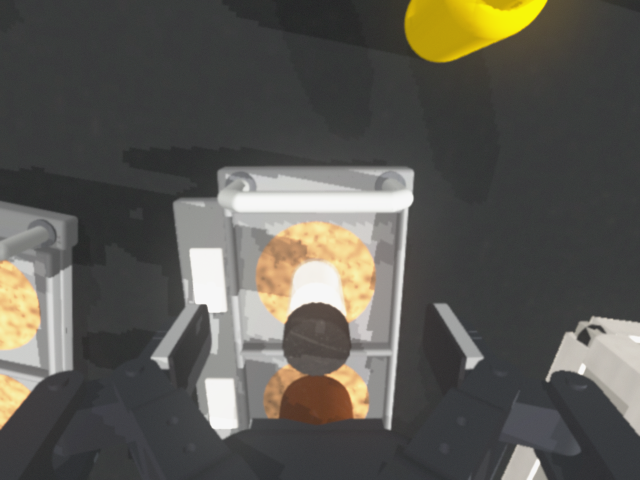

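View pics/g1s.png

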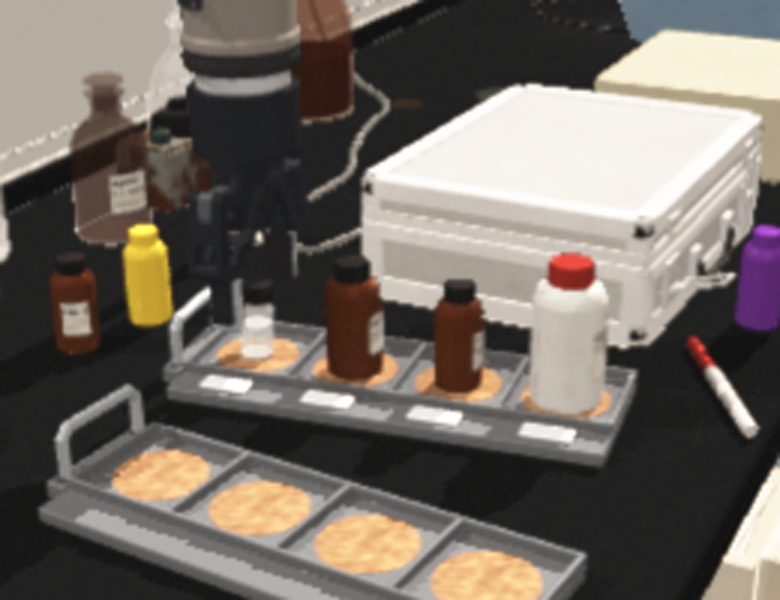

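>>> step_arm --xyz '[[0,0.004,0],[0,0.004,0],[0,0.004,0],[0,0.004,0],[0,0.004,0],[0,0.004,0],[0,0.004,0],[0,0.004,0]]' --rotation '[[0,0,0],[0,0,0],[0,0,0],[0,0,0],[0,0,0],[0,0,0],[0,0,0],[0,0,0]]' --grip 1 --force 30

```text
clock: 4.22
tcp_pos: [0.6648, 0.0424, 0.2097]
orientation: [-1.268, 1.106, -1.11]
contact_force: [-0.9, -0.4, 4.6]
grip_width: 0.024
```

```bash
python3 look.py g2 wrist; python3 - <<'E'
from h import *
from bench import r
o=r.get_obs()
print(pocket(OE,AE,-.114),go(o,pocket(OE,AE,-.114),.155,AE))
E
```

```text
4.225 [0.6648 0.0424 0.2097] [-0.9 -0.4  4.6] 0.024
[0.40059046 0.23263269] (array([-0.748, -0.337, -0.785]), array([-0.002,  0.132, -0.   ]))
```

View pics/g2_wrist.png

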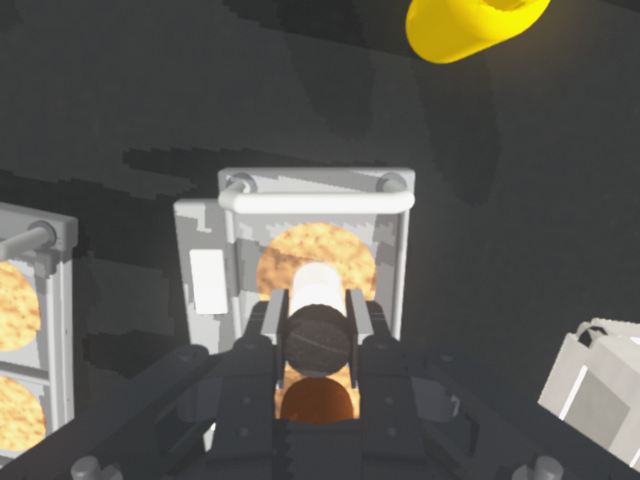

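>>> step_arm --xyz '[[0,-0.04,0],[0,-0.13,0],[-0.01,-0.23,-0.01],[-0.04,-0.31,-0.04],[-0.11,-0.335,-0.11],[-0.19,-0.337,-0.2],[-0.28,-0.337,-0.29],[-0.37,-0.337,-0.39],[-0.46,-0.337,-0.48],[-0.55,-0.337,-0.58],[-0.63,-0.337,-0.665],[-0.69,-0.337,-0.73],[-0.73,-0.337,-0.77],[-0.748,-0.337,-0.785],[-0.748,-0.337,-0.785],[-0.748,-0.337,-0.785]]' --rotation '[[0,0,0],[0,0,0],[0,0,0],[0,0.01,0],[0,0.02,0],[0,0.035,0],[0,0.05,0],[0,0.065,0],[0,0.08,0],[0,0.095,0],[0,0.11,0],[0,0.12,0],[0,0.13,0],[-0.002,0.132,0],[-0.002,0.132,0],[-0.002,0.132,0]]'

```text
clock: 6.28
tcp_pos: [0.4013, 0.2322, 0.3101]
orientation: [-1.173, 1.262, -1.262]
contact_force: [0.3, -0.2, -0.9]
grip_width: 0.024
```

```bash
python3 look.py g3 wrist side; python3 - <<'E'
from h import *
from bench import r
o=r.get_obs()
print(o['joints'].round(2),go(o,pocket(OE,AE,-.114),.0548+.0015,AE))
E
python3 -c "
import cv2
a=cv2.imread('pics/g3_side.png');cv2.imwrite('pics/g3s.png',cv2.resize(a[120:340,200:460],None,fx=2.7,fy=2.7,interpolation=cv2.INTER_CUBIC))"
```

```text
6.275 [0.4013 0.2322 0.3101] [ 0.3 -0.2 -0.9] 0.024
[-0.39  0.28 -0.31  2.12  0.12  0.76 -2.42] (array([-0.001,  0.329, -0.002]), array([-0.   , -0.001, -0.   ]))
```

View pics/g3_wrist.png

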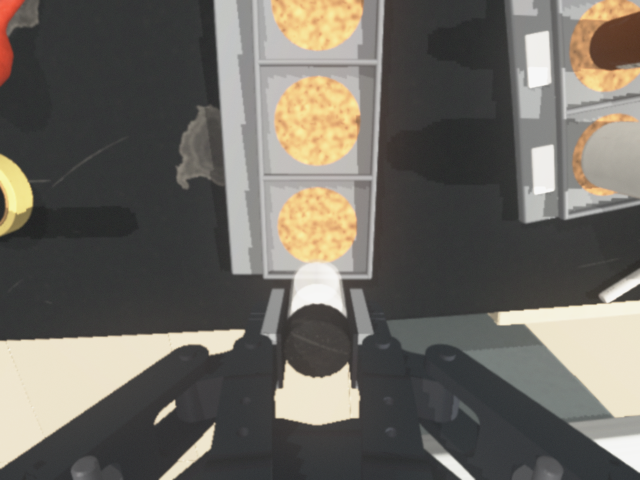

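View pics/g3s.png

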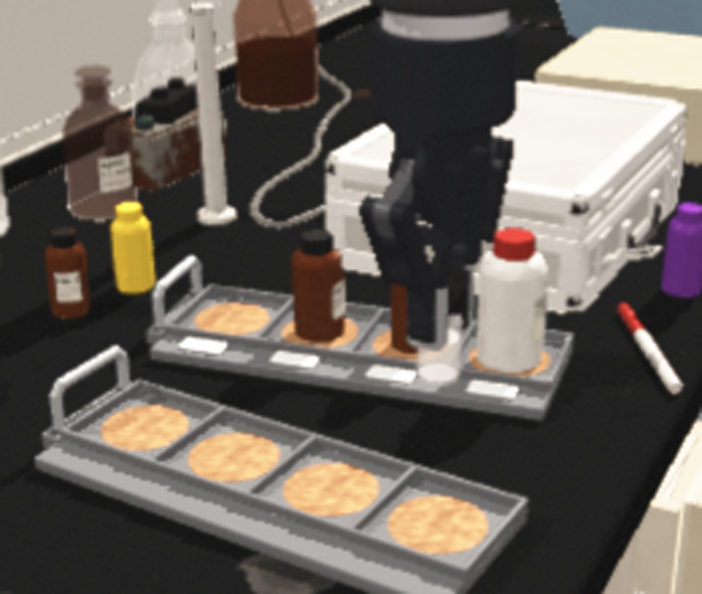

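>>> step_arm --xyz '[[0,0.04,0],[-0.001,0.13,-0.002],[-0.001,0.22,-0.002],[-0.001,0.29,-0.002],[-0.001,0.32,-0.002],[-0.001,0.328,-0.002],[-0.001,0.332,-0.002],[-0.001,0.332,-0.002]]' --rotation '[[0,0,0],[0,0,0],[0,0,0],[0,0,0],[0,0,0],[0,0,0],[0,0,0],[0,0,0]]'

```text
clock: 7.38
tcp_pos: [0.4009, 0.2327, 0.2109]
orientation: [-1.172, 1.262, -1.262]
contact_force: [-0.1, 0.1, -0.6]
grip_width: 0.0238
```

```bash
python3 look.py g4 side;python3 -c "
import cv2
a=cv2.imread('pics/g4_side.png');cv2.imwrite('pics/g4s.png',cv2.resize(a[180:360,250:460],None,fx=3.3,fy=3.3,interpolation=cv2.INTER_CUBIC))"
```

```text
7.375 [0.4009 0.2327 0.2109] [-0.1  0.1 -0.6] 0.0238
```

View pics/g4s.png

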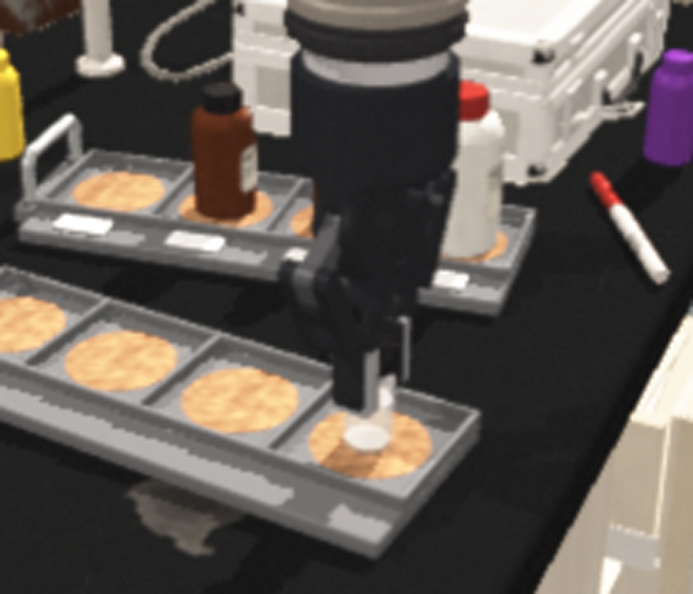

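>>> step_arm --xyz '[[0,0.003,0],[0,0.005,0],[0,0.005,0]]' --rotation '[[0,0,0],[0,0,0],[0,0,0]]'

```text
clock: 7.8
tcp_pos: [0.401, 0.2328, 0.2096]
orientation: [-1.172, 1.262, -1.262]
contact_force: [-0.8, -0.1, 1.7]
grip_width: 0.0241
```

>>> step_arm --xyz '[[0,0,0],[0,0,0],[0,0,0],[0,0,0],[0,0,0]]' --rotation '[[0,0,0],[0,0,0],[0,0,0],[0,0,0],[0,0,0]]' --grip 0

```text
clock: 8.43
tcp_pos: [0.401, 0.2328, 0.2096]
orientation: [-1.172, 1.262, -1.262]
contact_force: [0.0, -0.2, -0.1]
grip_width: 0.0853
```

```bash
python3 look.py g5 wrist side;python3 -c "
import cv2
a=cv2.imread('pics/g5_side.png');cv2.imwrite('pics/g5s.png',cv2.resize(a[180:360,250:460],None,fx=3.3,fy=3.3,interpolation=cv2.INTER_CUBIC))"
```

```text
8.425 [0.401  0.2328 0.2096] [ 0.  -0.2 -0.1] 0.0853
```

View pics/g5s.png

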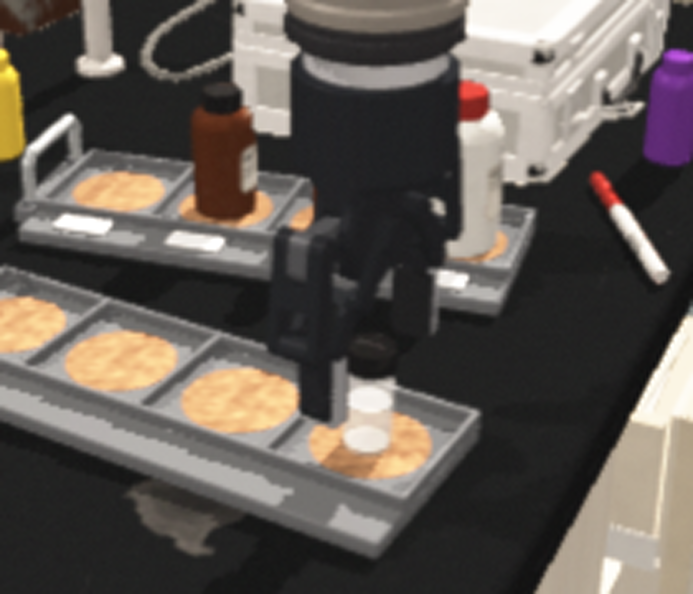

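View pics/g5_wrist.png

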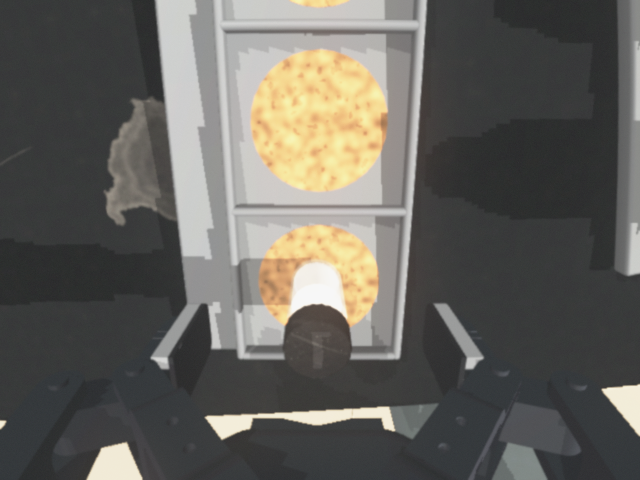

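```bash
python3 - <<'E'
from h import *
from bench import r
o=r.get_obs()
p=pocket(OF,AF,.038);print(p,go(o,p,.155,AF))
E
```

```text
[0.59043612 0.03334619] (array([ 0.617, -0.334,  0.678]), array([-0.001, -0.134, -0.001]))
```

>>> step_arm --xyz '[[0,-0.1,0],[0,-0.25,0],[0.03,-0.33,0.03],[0.13,-0.334,0.15],[0.25,-0.334,0.28],[0.37,-0.334,0.41],[0.48,-0.334,0.53],[0.57,-0.334,0.63],[0.61,-0.334,0.67],[0.617,-0.334,0.678],[0.617,-0.334,0.678]]' --rotation '[[0,0,0],[0,0,0],[0,0,0],[0,-0.03,0],[0,-0.06,0],[0,-0.09,0],[0,-0.11,0],[0,-0.13,0],[0,-0.134,0],[0,-0.134,0],[0,-0.134,0]]'

```text
clock: 9.9
tcp_pos: [0.5895, 0.0347, 0.3097]
orientation: [-1.27, 1.106, -1.105]
contact_force: [-0.3, -0.5, -0.4]
grip_width: 0.0853
```

```bash
python3 look.py g6 wrist; python3 - <<'E'
from h import *
from bench import r
o=r.get_obs()
p=pocket(OF,AF,.038);print(p,go(o,p,.057,AF))
E
```

```text
9.9 [0.5895 0.0347 0.3097] [-0.3 -0.5 -0.4] 0.0853
[0.59043612 0.03334619] (array([0.007, 0.326, 0.002]), array([-0.001,  0.001, -0.001]))
```

View pics/g6_wrist.png

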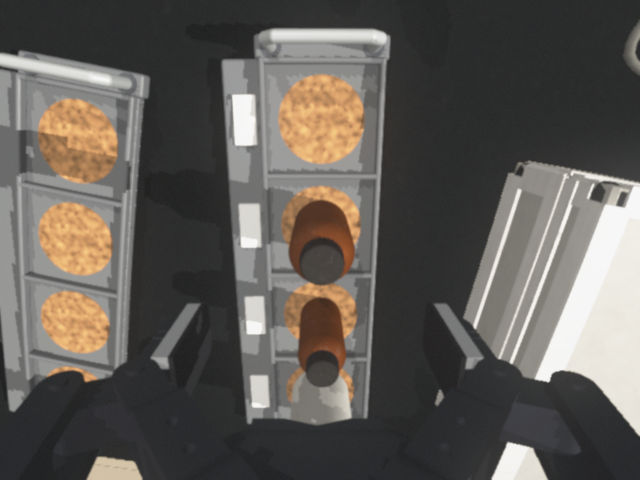

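>>> step_arm --xyz '[[0.004,0.05,0.001],[0.007,0.14,0.002],[0.007,0.23,0.002],[0.007,0.3,0.002],[0.007,0.325,0.002],[0.007,0.327,0.002],[0.007,0.327,0.002]]' --rotation '[[0,0,0],[0,0,0],[0,0,0],[0,0,0],[0,0,0],[0,0,0],[0,0,0]]'

```text
clock: 10.82
tcp_pos: [0.5907, 0.0334, 0.2124]
orientation: [-1.269, 1.104, -1.105]
contact_force: [-0.4, 0.2, 0.3]
grip_width: 0.0856
```

>>> step_arm --xyz '[[0,0,0],[0,0,0],[0,0,0],[0,0,0],[0,0,0],[0,0,0],[0,0,0]]' --rotation '[[0,0,0],[0,0,0],[0,0,0],[0,0,0],[0,0,0],[0,0,0],[0,0,0]]' --grip 1 --force 30

```text
clock: 11.7
tcp_pos: [0.5909, 0.0333, 0.2129]
orientation: [-1.269, 1.104, -1.105]
contact_force: [-0.6, -0.6, 4.7]
grip_width: 0.039
```

```bash
python3 look.py g7 wrist; python3 - <<'E'
from h import *
from bench import r
o=r.get_obs()
p=pocket(OE,AE,-.038);print(p,go(o,p,.155,AE))
E
```

```text
11.7 [0.5909 0.0333 0.2129] [-0.6 -0.6  4.7] 0.039
[0.47639682 0.2272109 ] (array([-0.694, -0.323, -0.287]), array([-0.002,  0.135, -0.001]))
```

View pics/g7_wrist.png

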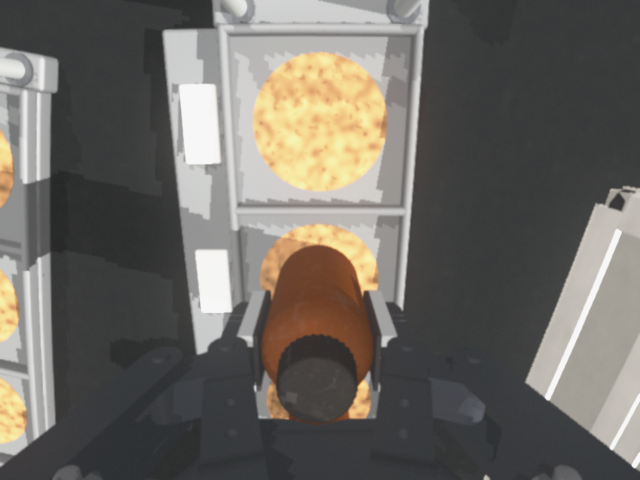

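>>> step_arm --xyz '[[0,-0.04,0],[0,-0.13,0],[-0.01,-0.22,0],[-0.06,-0.3,-0.02],[-0.14,-0.32,-0.05],[-0.23,-0.323,-0.09],[-0.33,-0.323,-0.13],[-0.43,-0.323,-0.175],[-0.53,-0.323,-0.22],[-0.61,-0.323,-0.25],[-0.67,-0.323,-0.275],[-0.69,-0.323,-0.285],[-0.694,-0.323,-0.287],[-0.694,-0.323,-0.287],[-0.694,-0.323,-0.287]]' --rotation '[[0,0,0],[0,0,0],[0,0,0],[0,0.01,0],[0,0.025,0],[0,0.04,0],[0,0.06,0],[0,0.08,0],[0,0.1,0],[0,0.115,0],[0,0.125,0],[0,0.135,0],[-0.002,0.135,-0.001],[-0.002,0.135,-0.001],[-0.002,0.135,-0.001]]'

```text
clock: 13.62
tcp_pos: [0.4767, 0.2265, 0.3099]
orientation: [-1.174, 1.263, -1.263]
contact_force: [-0.8, 0.5, -1.1]
grip_width: 0.0388
```

```bash
python3 look.py g8 wrist; python3 - <<'E'
from h import *
from bench import r
o=r.get_obs()
p=pocket(OE,AE,-.038);print(p,go(o,p,.2129-.155,AE))
E
```

```text
13.625 [0.4767 0.2265 0.3099] [-0.8  0.5 -1.1] 0.0388
[0.47639682 0.2272109 ] (array([-0.002,  0.323, -0.001]), array([ 0.   , -0.001, -0.   ]))
```

View pics/g8_wrist.png

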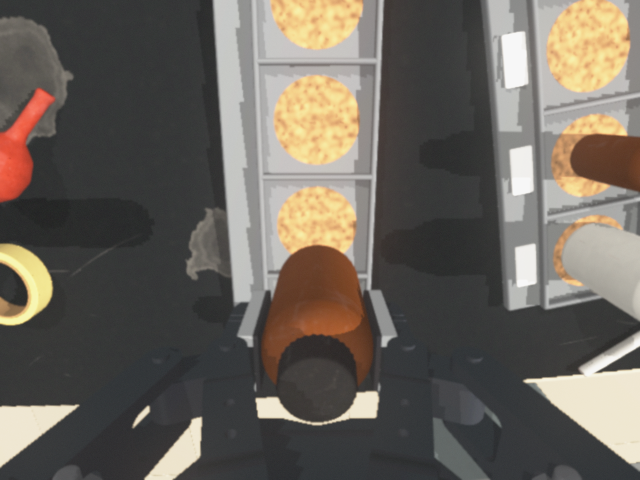

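>>> step_arm --xyz '[[0,0.04,0],[-0.002,0.13,0],[-0.002,0.22,-0.001],[-0.002,0.28,-0.001],[-0.002,0.311,-0.001],[-0.002,0.32,-0.001],[-0.002,0.325,-0.001],[-0.002,0.326,-0.001],[-0.002,0.326,-0.001]]' --rotation '[[0,0,0],[0,0,0],[0,0,0],[0,0,0],[0,0,0],[0,0,0],[0,0,0],[0,0,0],[0,0,0]]'

```text
clock: 14.8
tcp_pos: [0.4766, 0.2274, 0.2129]
orientation: [-1.173, 1.262, -1.263]
contact_force: [-2.6, -0.2, 6.3]
grip_width: 0.0388
```

Contact felt at the grasp height; release.

>>> step_arm --xyz '[[0,0,0],[0,0,0],[0,0,0],[0,0,0],[0,0,0]]' --rotation '[[0,0,0],[0,0,0],[0,0,0],[0,0,0],[0,0,0]]' --grip 0

```text
clock: 15.42
tcp_pos: [0.4766, 0.2274, 0.2129]
orientation: [-1.173, 1.262, -1.263]
contact_force: [1.2, 0.2, 0.7]
grip_width: 0.0856
```

```bash
python3 look.py g9 wrist side; python3 - <<'E'
from h import *
from bench import r
o=r.get_obs()
p=pocket(OF,AF,-.038);print(p,go(o,p,.155,AF))
E
python3 -c "
import cv2
a=cv2.imread('pics/g9_side.png');cv2.imwrite('pics/g9s.png',cv2.resize(a[180:360,200:460],None,fx=3,fy=3,interpolation=cv2.INTER_CUBIC))"
```

```text
15.425 [0.4766 0.2274 0.2129] [1.2 0.2 0.7] 0.0856
[0.51516388 0.02285381] (array([ 0.67 , -0.324,  0.178]), array([-0.001, -0.135, -0.   ]))
```

View pics/g9_wrist.png

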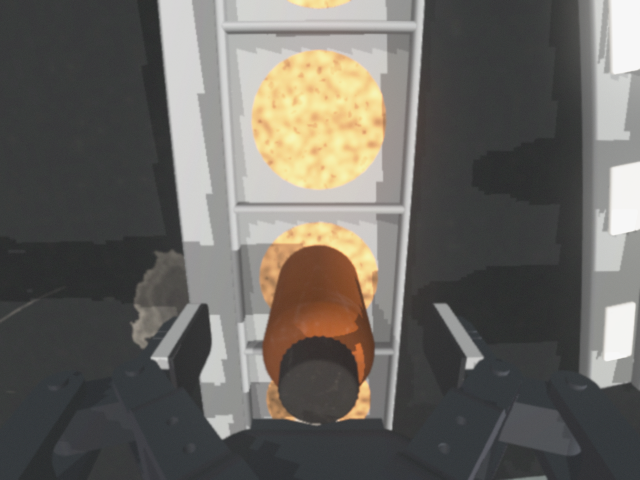

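View pics/g9s.png

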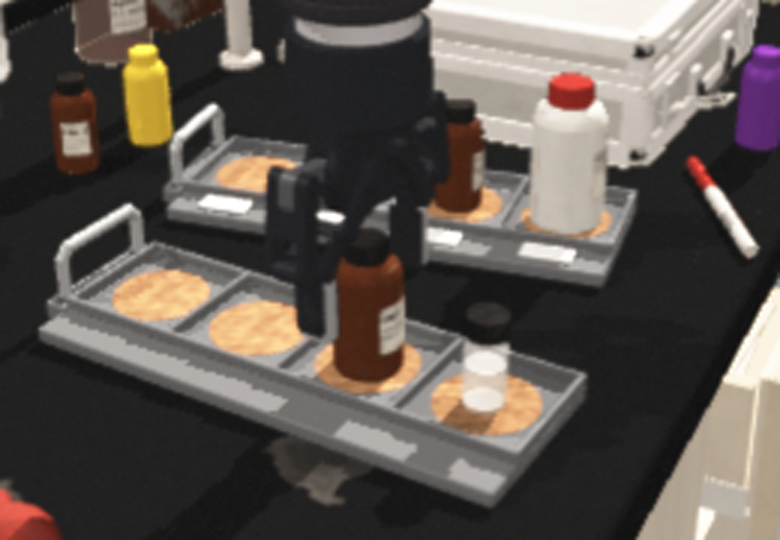

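>>> step_arm --xyz '[[0,-0.1,0],[0,-0.25,0],[0.03,-0.32,0.01],[0.13,-0.324,0.03],[0.25,-0.324,0.06],[0.37,-0.324,0.1],[0.49,-0.324,0.13],[0.6,-0.324,0.16],[0.66,-0.324,0.175],[0.67,-0.324,0.178],[0.67,-0.324,0.178]]' --rotation '[[0,0,0],[0,0,0],[0,0,0],[0,-0.03,0],[0,-0.06,0],[0,-0.09,0],[0,-0.11,0],[0,-0.13,0],[0,-0.135,0],[0,-0.135,0],[0,-0.135,0]]'

```text
clock: 16.9
tcp_pos: [0.515, 0.0236, 0.31]
orientation: [-1.271, 1.106, -1.106]
contact_force: [0.2, 0.4, 0.1]
grip_width: 0.0854
```

```bash
python3 look.py h1 wrist; python3 - <<'E'
from h import *
from bench import r
o=r.get_obs()
p=pocket(OF,AF,-.038);print(p,go(o,p,.053,AF))
E
```

```text
16.9 [0.515  0.0236 0.31  ] [0.2 0.4 0.1] 0.0854
[0.51516388 0.02285381] (array([ 0.004,  0.34 , -0.   ]), array([-0.001,  0.001, -0.001]))
```

View pics/h1_wrist.png

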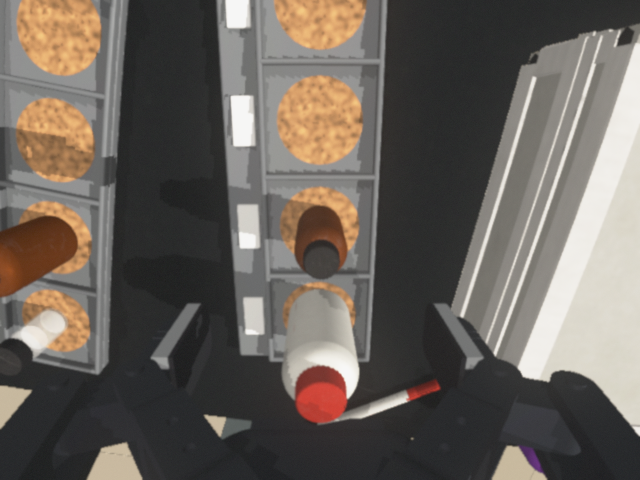

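>>> step_arm --xyz '[[0.002,0.05,0],[0.004,0.14,0],[0.004,0.23,0],[0.004,0.3,0],[0.004,0.33,0],[0.004,0.338,0],[0.004,0.338,0]]' --rotation '[[0,0,0],[0,0,0],[0,0,0],[0,0,0],[0,0,0],[0,0,0],[0,0,0]]'

```text
clock: 17.82
tcp_pos: [0.5154, 0.0232, 0.2089]
orientation: [-1.27, 1.105, -1.105]
contact_force: [-0.2, -0.7, -0.8]
grip_width: 0.0852
```

>>> step_arm --xyz '[[0,0,0],[0,0,0],[0,0,0],[0,0,0],[0,0,0],[0,0,0],[0,0,0],[0,0,0]]' --rotation '[[0,0,0],[0,0,0],[0,0,0],[0,0,0],[0,0,0],[0,0,0],[0,0,0],[0,0,0]]' --grip 1 --force 30

```text
clock: 18.82
tcp_pos: [0.5157, 0.0231, 0.2093]
orientation: [-1.27, 1.104, -1.106]
contact_force: [-0.9, -0.1, 5.2]
grip_width: 0.0313
```

```bash
python3 look.py h2 wrist; python3 - <<'E'
from h import *
from bench import r
o=r.get_obs()
p=pocket(OE,AE,.038);print(p,go(o,p,.155,AE))
E
```

```text
18.825 [0.5157 0.0231 0.2093] [-0.9 -0.1  5.2] 0.0313
[0.55220318 0.2217891 ] (array([-0.639, -0.335,  0.214]), array([-0.001,  0.135, -0.001]))
```

View pics/h2_wrist.png

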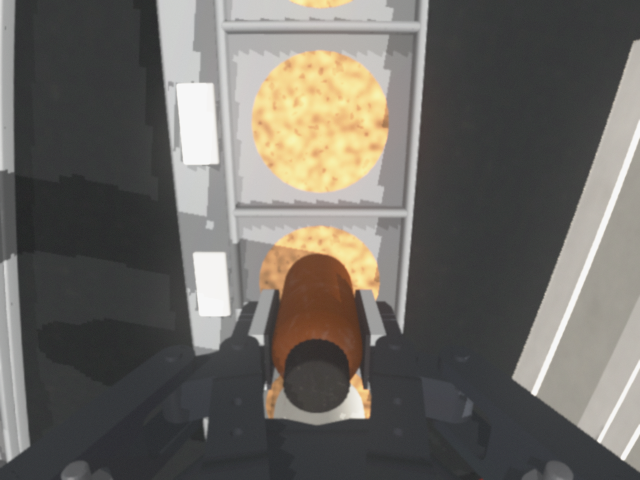

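>>> step_arm --xyz '[[0,-0.04,0],[0,-0.13,0],[0,-0.23,0],[-0.03,-0.31,0.01],[-0.1,-0.335,0.03],[-0.19,-0.335,0.06],[-0.28,-0.335,0.09],[-0.38,-0.335,0.125],[-0.47,-0.335,0.155],[-0.55,-0.335,0.185],[-0.61,-0.335,0.205],[-0.635,-0.335,0.212],[-0.639,-0.335,0.214],[-0.639,-0.335,0.214],[-0.639,-0.335,0.214]]' --rotation '[[0,0,0],[0,0,0],[0,0,0],[0,0.01,0],[0,0.025,0],[0,0.04,0],[0,0.06,0],[0,0.08,0],[0,0.1,0],[0,0.115,0],[0,0.125,0],[0,0.135,0],[-0.001,0.135,-0.001],[-0.001,0.135,-0.001],[-0.001,0.135,-0.001]]'

```text
clock: 20.75
tcp_pos: [0.5523, 0.2209, 0.3101]
orientation: [-1.174, 1.262, -1.264]
contact_force: [-0.8, -0.0, -0.7]
grip_width: 0.0319
```

```bash
python3 look.py h3 wrist; python3 - <<'E'
from h import *
from bench import r
o=r.get_obs()
p=pocket(OE,AE,.038);print(p,go(o,p,.2093-.155,AE))
E
```

```text
20.75 [0.5523 0.2209 0.3101] [-0.8 -0.  -0.7] 0.0319
[0.55220318 0.2217891 ] (array([-0.003,  0.336, -0.001]), array([-0.   , -0.001,  0.001]))
```

View pics/h3_wrist.png

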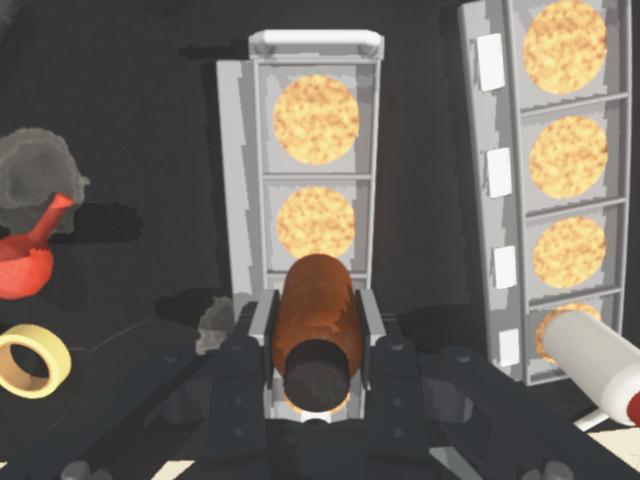

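>>> step_arm --xyz '[[0,0.04,0],[-0.003,0.13,0],[-0.003,0.22,-0.001],[-0.003,0.29,-0.001],[-0.003,0.323,-0.001],[-0.003,0.333,-0.001],[-0.003,0.338,-0.001],[-0.003,0.339,-0.001],[-0.003,0.339,-0.001]]' --rotation '[[0,0,0],[0,0,0],[0,0,0],[0,0,0],[0,0,0],[0,0,0],[0,0,0],[0,0,0],[0,0,0]]'

```text
clock: 21.92
tcp_pos: [0.5522, 0.2218, 0.2094]
orientation: [-1.174, 1.261, -1.264]
contact_force: [-2.5, -1.8, 5.6]
grip_width: 0.0317
```

>>> step_arm --xyz '[[0,0,0],[0,0,0],[0,0,0],[0,0,0],[0,0,0]]' --rotation '[[0,0,0],[0,0,0],[0,0,0],[0,0,0],[0,0,0]]' --grip 0

```text
clock: 22.55
tcp_pos: [0.5522, 0.2218, 0.2093]
orientation: [-1.174, 1.261, -1.264]
contact_force: [0.9, 0.6, -0.4]
grip_width: 0.0857
```

```bash
python3 look.py h4 wrist side; python3 - <<'E'
from h import *
from bench import r
o=r.get_obs()
p=pocket(OF,AF,-.114);print(p,go(o,p,.165,AF))
E
python3 -c "
import cv2
a=cv2.imread('pics/h4_side.png');cv2.imwrite('pics/h4s.png',cv2.resize(a[180:360,200:460],None,fx=3,fy=3,interpolation=cv2.INTER_CUBIC))"
```

```text
22.55 [0.5522 0.2218 0.2093] [ 0.9  0.6 -0.4] 0.0857
[0.43989164 0.01236143] (array([ 0.724, -0.369, -0.322]), array([-0.001, -0.135,  0.001]))
```

View pics/h4s.png

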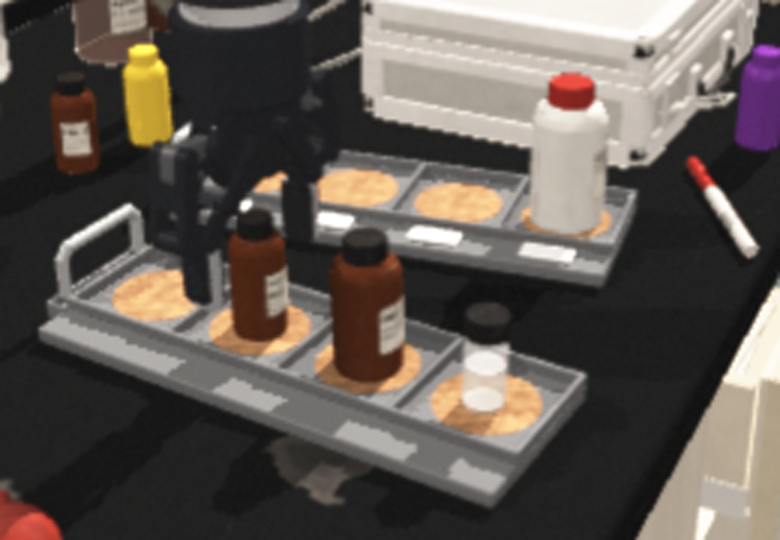

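>>> step_arm --xyz '[[0,-0.1,0],[0,-0.25,0],[0.03,-0.35,-0.01],[0.13,-0.369,-0.05],[0.26,-0.369,-0.11],[0.39,-0.369,-0.17],[0.52,-0.369,-0.23],[0.63,-0.369,-0.28],[0.7,-0.369,-0.31],[0.724,-0.369,-0.322],[0.724,-0.369,-0.322],[0.724,-0.369,-0.322]]' --rotation '[[0,0,0],[0,0,0],[0,0,0],[0,-0.03,0],[0,-0.06,0],[0,-0.09,0],[0,-0.11,0],[0,-0.13,0],[0,-0.135,0],[0,-0.135,0],[0,-0.135,0],[0,-0.135,0]]'

```text
clock: 24.15
tcp_pos: [0.4404, 0.0133, 0.3202]
orientation: [-1.271, 1.104, -1.106]
contact_force: [0.2, 0.7, -0.7]
grip_width: 0.0855
```

```bash
python3 look.py h5 wrist; python3 - <<'E'
from h import *
from bench import r
o=r.get_obs();print(o['joints'].round(2))
p=pocket(OF,AF,-.114);print(p,go(o,p,.069,AF))
E
```

```text
24.15 [0.4404 0.0133 0.3202] [ 0.2  0.7 -0.7] 0.0855
[ 0.06  0.22 -0.25  2.16  0.08  0.77 -1.68]
[0.43989164 0.01236143] (array([ 0.003,  0.32 , -0.003]), array([-0.001,  0.001,  0.   ]))
```

View pics/h5_wrist.png

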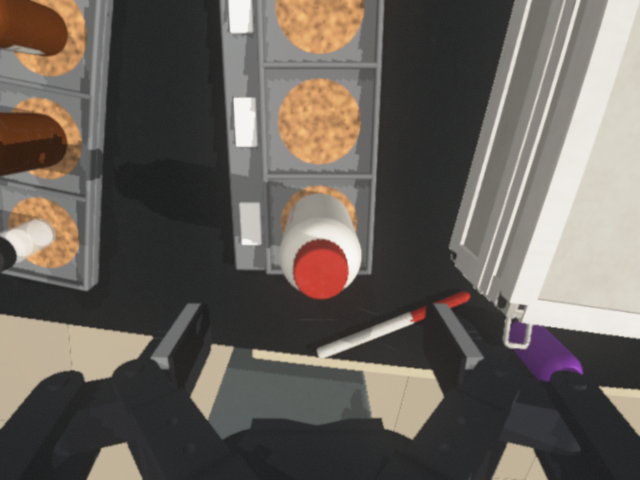

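>>> step_arm --xyz '[[0.002,0.05,-0.001],[0.003,0.13,-0.003],[0.003,0.22,-0.003],[0.003,0.29,-0.003],[0.003,0.315,-0.003],[0.003,0.32,-0.003],[0.003,0.32,-0.003]]' --rotation '[[0,0,0],[0,0,0],[0,0,0],[0,0,0],[0,0,0],[0,0,0],[0,0,0]]'

```text
clock: 25.08
tcp_pos: [0.4401, 0.0124, 0.2245]
orientation: [-1.271, 1.103, -1.106]
contact_force: [0.1, -0.1, 0.3]
grip_width: 0.0855
```

>>> step_arm --xyz '[[0,0,0],[0,0,0],[0,0,0],[0,0,0],[0,0,0],[0,0,0],[0,0,0]]' --rotation '[[0,0,0],[0,0,0],[0,0,0],[0,0,0],[0,0,0],[0,0,0],[0,0,0]]' --grip 1 --force 35

```text
clock: 25.95
tcp_pos: [0.4404, 0.0123, 0.2251]
orientation: [-1.27, 1.102, -1.107]
contact_force: [-1.4, -0.1, 5.0]
grip_width: 0.0475
```

```bash
python3 look.py h6 wrist; python3 - <<'E'
from h import *
from bench import r
o=r.get_obs();print(o['joints'].round(2))
p=pocket(OE,AE,.114);print(p,go(o,p,.18,AE))
E
```

```text
25.95 [0.4404 0.0123 0.2251] [-1.4 -0.1  5. ] 0.0475
[ 0.02  0.39 -0.22  2.23  0.17  0.53 -1.76]
[0.62800954 0.21636731] (array([-0.585, -0.364,  0.716]), array([-0.002,  0.135,  0.   ]))
```

View pics/h6_wrist.png

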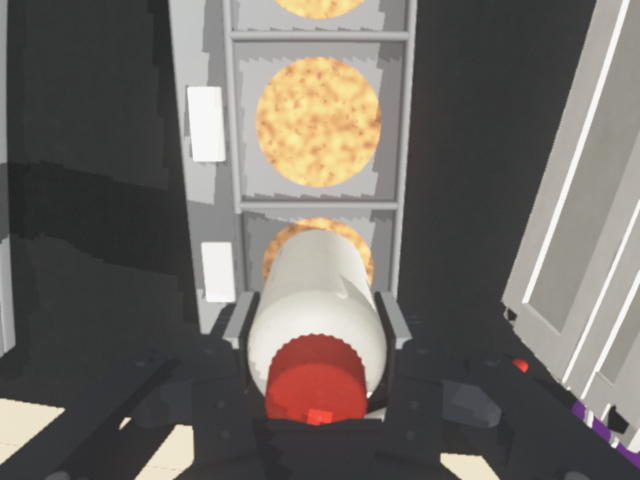

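>>> step_arm --xyz '[[0,-0.04,0],[0,-0.13,0],[0,-0.23,0],[-0.02,-0.32,0.02],[-0.07,-0.36,0.08],[-0.14,-0.364,0.17],[-0.22,-0.364,0.27],[-0.3,-0.364,0.37],[-0.38,-0.364,0.47],[-0.46,-0.364,0.56],[-0.53,-0.364,0.64],[-0.57,-0.364,0.695],[-0.583,-0.364,0.713],[-0.585,-0.364,0.716],[-0.585,-0.364,0.716],[-0.585,-0.364,0.716]]' --rotation '[[0,0,0],[0,0,0],[0,0,0],[0,0.01,0],[0,0.025,0],[0,0.04,0],[0,0.06,0],[0,0.08,0],[0,0.1,0],[0,0.115,0],[0,0.125,0],[0,0.135,0],[-0.001,0.135,0],[-0.001,0.135,0],[-0.002,0.135,0],[-0.002,0.135,0]]'

```text
clock: 28.0
tcp_pos: [0.6278, 0.2154, 0.3351]
orientation: [-1.175, 1.262, -1.263]
contact_force: [-0.2, -0.5, -1.3]
grip_width: 0.0474
```

```bash
python3 look.py h7 wrist; python3 - <<'E'
from h import *
from bench import r
o=r.get_obs()
p=pocket(OE,AE,.114);print(p,go(o,p,.2251-.155,AE))
E
```

```text
28.0 [0.6278 0.2154 0.3351] [-0.2 -0.5 -1.3] 0.0474
[0.62800954 0.21636731] (array([-0.003,  0.367,  0.   ]), array([-0., -0.,  0.]))
```

View pics/h7_wrist.png

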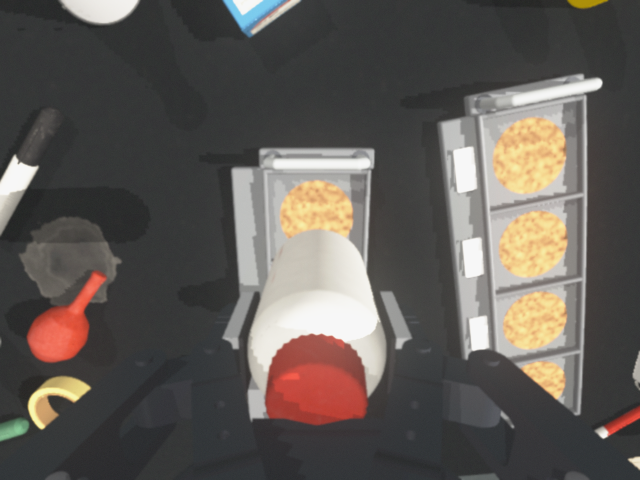

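>>> step_arm --xyz '[[0,0.04,0],[-0.003,0.13,0],[-0.003,0.22,0],[-0.003,0.31,0],[-0.003,0.35,0],[-0.003,0.362,0],[-0.003,0.367,0],[-0.003,0.369,0],[-0.003,0.369,0]]' --rotation '[[0,0,0],[0,0,0],[0,0,0],[0,0,0],[0,0,0],[0,0,0],[0,0,0],[0,0,0],[0,0,0]]'

```text
clock: 29.18
tcp_pos: [0.6283, 0.2165, 0.2253]
orientation: [-1.173, 1.261, -1.263]
contact_force: [-0.2, -0.3, 1.2]
grip_width: 0.0478
```

Touching down; release.

>>> step_arm --xyz '[[0,0,0],[0,0,0],[0,0,0],[0,0,0],[0,0,0]]' --rotation '[[0,0,0],[0,0,0],[0,0,0],[0,0,0],[0,0,0]]' --grip 0

```text
clock: 29.8
tcp_pos: [0.6283, 0.2165, 0.2252]
orientation: [-1.173, 1.261, -1.263]
contact_force: [-1.2, -0.1, -0.4]
grip_width: 0.0854
```

>>> step_arm --xyz '[[0,-0.05,0],[0,-0.15,0],[0,-0.3,0],[0,-0.4,0],[0,-0.4,0.1],[0.15,-0.4,0.1],[0.35,-0.4,0.1],[0.55,-0.4,0.1],[0.75,-0.4,0.1],[0.95,-0.4,0.1],[0.95,-0.4,0.1],[0.95,-0.4,0.1]]' --rotation '[[0,0,0],[0,0,0],[0,0,0],[0,0,0],[0,0,0],[0,0,0],[0,0,0],[0,0,0],[0,0,0],[0,0,0],[0,0,0],[0,0,0]]'

```text
clock: 31.3
tcp_pos: [0.6376, -0.0695, 0.3462]
orientation: [-1.171, 1.26, -1.263]
contact_force: [0.0, 0.1, 0.2]
grip_width: 0.0852
```

```bash
python3 look.py k top side;python3 -c "
import cv2
a=cv2.imread('pics/k_side.png');cv2.imwrite('pics/ks.png',cv2.resize(a[190:360,200:410],None,fx=3.5,fy=3.5,interpolation=cv2.INTER_CUBIC))
a=cv2.imread('pics/k_top.png');cv2.imwrite('pics/kt.png',cv2.resize(a[185:365,190:280],None,fx=3.3,fy=3.3,interpolation=cv2.INTER_CUBIC))"
```

```text
31.3 [ 0.6376 -0.0695  0.3462] [0.  0.1 0.2] 0.0852
```

View pics/ks.png

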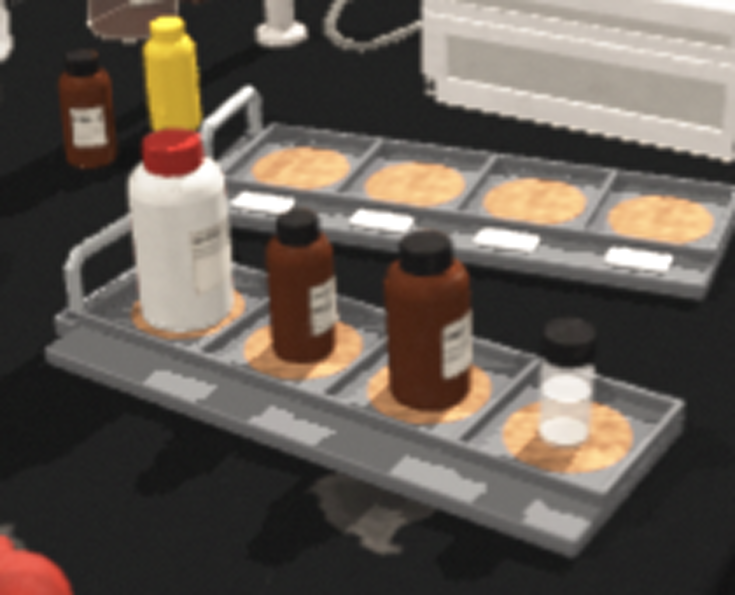

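View pics/kt.png

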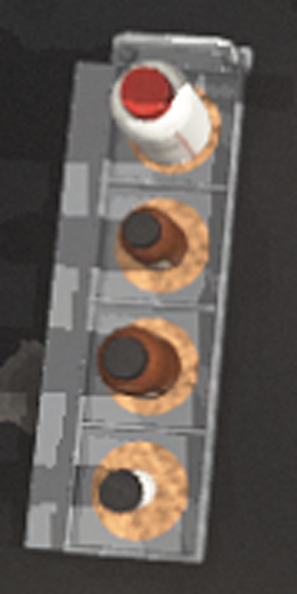

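```bash
python3 - <<'E'
from h import *
exec(open('m1.py').read().split("def px")[0].split("import pickle")[1])
u=(np.array([(149,92),(140,229),(126,356),(121,490)])+.5)/3.3-.5+[190,185]
P=back(c,u,np.array([.110,.085,.092,.068]))
ca,sa=np.cos(AE),np.sin(AE)
for p,n in zip(P,('white','small','brown','vial')):
    d=p[:2]-OE;print(n,(np.array([ca*d[0]+sa*d[1],-sa*d[0]+ca*d[1]])*1000).round(1))
im=cv2.imread('pics/k_side.png')
from bench import r
f=r.grab_frame('side');cs=cam(f);S=4
big=cv2.resize(f['pixels'][190:340,200:395,::-1].copy(),None,fx=S,fy=S,interpolation=cv2.INTER_CUBIC)
t=np.linspace(0,2*np.pi,40)
for x,hh,dd,cd in ((.114,.1,.049,.031),(.038,.075,.033,.022),(-.038,.082,.040,.026),(-.114,.058,.024,.026)):
    q=pocket(OE,AE,x)
    for z,d in ((.01,dd),(.01+hh,cd)):
        pts=proj(cs,np.c_[q[0]+d/2*np.cos(t),q[1]+d/2*np.sin(t),np.full(40,z)])
        cv2.polylines(big,[((pts-[200,190]+.5)*S).astype(int)],True,(0,255,0),1)
cv2.imwrite('pics/kover.png',big)
E
```

```text
white [112.6  -3.2]
small [36.7 -0.5]
brown [-37.4  -1. ]
vial [-112.9   -0.2]
```

View pics/kover.png

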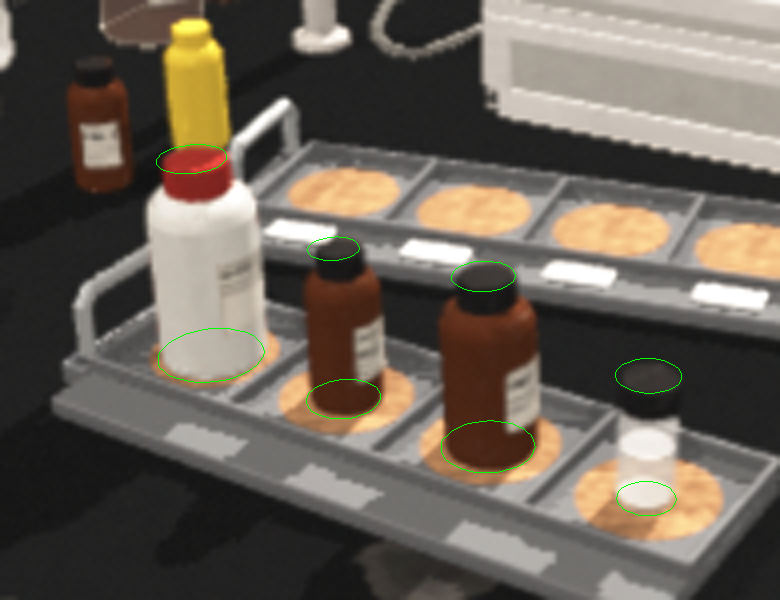

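```bash
python3 -c "
from bench import r
print(r.get_obs()['contact_force']); print(r.hand_in())"
```

```text
[-0.38651505  0.70383047  0.2530546 ]
the job is handed in; nothing more can be done
None
```

I moved all four containers into the empty rack in reverse order and handed the job in at about 31 s on the robot's clock. The hand-in reported no verdict.

Counted from the empty rack's handle, the row is now white bottle, small brown, larger brown, vial. It stood the other way round in the full rack.

| Container | Full-rack pocket (own x, mm) | Empty-rack pocket (own x, mm) | Cap position in the empty rack after release (x, y, mm) |
|---|---|---|---|
| Vial | +114 | -114 | -112.9, -0.2 |
| Larger brown bottle | +38 | -38 | -37.4, -1.0 |
| Small brown bottle | -38 | +38 | 36.7, -0.5 |
| White bottle | -114 | +114 | 112.6, -3.2 |

- **Position:** in the top picture every cap lies within about 3.5 mm of its pocket centre; the limit is 14 mm.
- **Upright and on the floor:** the ideal foot and cap outlines drawn on the side picture match all four containers to within a few millimetres. I released each one within 0.3 mm of the height at which I had gripped it, with a light contact force of 1 to 6 N.
- **Robot clear:** the gripper was open, and the force reading was under 1 N.

**Disagreement found:** the wrist camera placed the racks 2 to 4 px away from where the top camera had them, roughly 2 to 4 mm. The cap positions also read slightly off, because part of the cap's side shows in the pictures. I took the middle of the two readings for the vial and the pocket centres for the other three, and every grip closed on the right diameter to within 2 mm.

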